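# Load the bench shaker and start it

## Task

Get the bench shaker ready and start it: turn its winged knob until the loading lane is fully open, put the rubber bung that was left in the lane into the petri dish, and stand every screw-cap sample jar you find on the worktop upright on the floor of the lane. Then turn the winged knob fully the other way so that the fence closes the lane on the jars, and only then push the spring-return start slide to the end of its travel and let go of it so that it snaps back home by itself. Leave the crucible and the dropper bottle where they stand.

Things in the scene. Friction and masses are not known exactly. Their poses are not given: they have to be found in the camera images.
- shaker: bench shaker: low white unit fixed to the worktop, 243 (x) x 300 (y) mm; deck and front ledge both 45 mm above the worktop. Origin on the worktop under it; +x to its rear (away from the robot at yaw 0), +y to its left, z up. Loading lane along y on the rear part, winged knob and start slide on the front ledge at x = -75 mm (knob at y = +60, slide home at y = -75 mm)
- lane (a point): middle of the lane floor, 45 mm above the worktop, at x = +30 mm of the shaker; axes as the shaker's. The fixed front wall's inner face is at x = -30 mm from here, the end walls' inner faces at y = -137 and +137 mm; walls and fence stand 18 mm above the lane floor
- fence_face (a point): middle of the inner face of the movable rear fence of the lane, 9 mm above the lane floor. The knob drives it: it is 92 mm from the lane's front wall with the knob at 0 and comes 21.3 mm nearer per rad, to 60 mm when fully closed; it pushes jars before it
- panel (a point): middle of the front face of the upright grey guard panel behind the knob, 39.5 mm to the rear of the knob's axis; the panel is 84 mm long (along y), 6 mm thick and its top is 75 mm above the worktop
- wing (a joint): angle of the black winged knob, rad, upright axis: 0 = lane fully open, 1.5 = lane fully closed (end stops at both); grows clockwise seen from above. Friction about 0.1 N m, it stays where it is left
- wing_grip (a point): on the knob's axis, 75 mm above the worktop. The wings are one flat upright blade, 68 mm tip to tip, 9 mm thick, 59 to 89 mm above the worktop; under it a hub 22 mm across. At joint value q the blade lies 0.75 - q rad from the shaker's x axis (counter-clockwise from above); half-way its tip passes 5 mm from the panel. This point turns with the knob, its x 0.75 rad clockwise of the blade
- start (a joint): travel of the start slide, m: 0 = home, 0.030 = end of travel; grows towards the shaker's +y. A spring returns it: 2 N at home, 5 N at the end
- start_tab (a point): centre of the upper part of the grey grip tab of the start slide, 70 mm above the worktop, moves with it; the tab is 12 mm (shaker x) by 18 mm (shaker y), from 55 to 79 mm above the worktop, on a foot 20 x 28 mm; axes as the shaker's
- jar_a_c (a point): screw-cap sample jar with a white cap, round and upright, 51 mm across and 60 mm high; this point is its centre, half-way up, z up along its axis. It stands loose on the worktop at the start, in any of five places shared with the other jars and a crucible; it may be absent
- jar_b_c (a point): screw-cap sample jar with a red cap, round and upright, 51 mm across and 60 mm high; this point is its centre, half-way up, z up along its axis. It stands loose on the worktop at the start, in any of five places shared with the other jars and a crucible; it may be absent
- jar_c_c (a point): screw-cap sample jar with a blue cap, of the small size, round and upright, 38 mm across and 52 mm high; this point is its centre, half-way up, z up along its axis. It stands loose on the worktop at the start, in any of five places shared with the other jars and a crucible; it may be absent
- jar_d_c (a point): screw-cap sample jar with a blue cap, of the small size, round and upright, 38 mm across and 52 mm high; this point is its centre, half-way up, z up along its axis. It stands loose on the worktop at the start, in any of five places shared with the other jars and a crucible; it may be absent
- bung_c (a point): reddish rubber bung, a squat cone 27 mm across at its wide top and 26 mm high, left standing in the lane of the shaker; this point is its centre, half-way up, z up along its axis
- dish_c (a point): open glass petri dish, loose on the worktop, 90 mm across outside, 14 mm high, inside 80 mm across with its floor 3 mm above the worktop; this point is its centre 7 mm above the worktop
- rod_right (a point): middle of the thin upright rod (10 mm thick, to 345 mm above the worktop) of the retort stand behind the jars, with clamps on it; fixed: keep the gripper and anything carried clear of it, e.g. by passing between it and the robot
- rod_left (a point): the same of the stand between the heater and the shaker, rod to 330 mm above the worktop; fixed, keep clear of it
- heater (a point): middle of the top of the dark heater box behind the jars, 140 (x) x 135 (y) mm, 155 mm high, square to the worktop's edge; fixed, keep the gripper clear of it
- pot_c (a point): white porcelain crucible with a lid, 44 mm across, 48 mm high with its lid knob, stands among the jars, not to be moved; this point is its centre, half-way up
- bottle_c (a point): dropper bottle with a pointed brownish cap, 36 mm across, 108 mm high, stands beside the jars, not to be moved; this point is its centre, half-way up
There are look-alikes about, which are no part of the job. Leave any turquoise or yellow look-alike of the part that bears jar_b_c alone.

How it is judged (in metres and radians):
On the way, in this order (a step that is already met when the one before it is completed fails the run):
1. the winged knob is turned until the lane is fully open (knob below 0.12 rad) (value of joint wing below 0.12 rad), for 0.2 s.
2. every jar present stands in the lane, the bung is off the shaker, and the knob is turned to fully closed (above 1.38 rad) (x of jar_a_c in the frame of shaker between 0.01 and 0.052 m and y of jar_a_c in the frame of shaker between -0.125 and 0.125 m and z of jar_a_c in the frame of shaker between 0.067 and 0.083 m and angle between each of jar_a_c, jar_b_c, jar_c_c, jar_d_c's own z axis and vertical below 0.2 rad and x of jar_b_c in the frame of shaker between 0.01 and 0.052 m and y of jar_b_c in the frame of shaker between -0.125 and 0.125 m and z of jar_b_c in the frame of shaker between 0.067 and 0.083 m and x of jar_c_c in the frame of shaker between 0.01 and 0.052 m and y of jar_c_c in the frame of shaker between -0.125 and 0.125 m and z of jar_c_c in the frame of shaker between 0.063 and 0.079 m and x of jar_d_c in the frame of shaker between 0.01 and 0.052 m and y of jar_d_c in the frame of shaker between -0.125 and 0.125 m and z of jar_d_c in the frame of shaker between 0.063 and 0.079 m and not (x of bung_c in the frame of shaker between -0.13 and 0.125 m and y of bung_c in the frame of shaker between -0.155 and 0.155 m) and value of joint wing above 1.38 rad), for 0.2 s.
3. the start slide is pushed to its end (beyond 27 mm) with the lane closed (value of joint start above 0.027 m and value of joint wing above 1.3 rad), for 0.1 s.
4. the slide is let go and snaps back by itself (faster than 0.08 m/s, untouched by the fingers) (velocity of joint start below -0.08 m/s and contact force between start and the fingers below 0.3 N).
At the end, for the whole second after the job is handed in: Every jar present stands upright (within 0.2 rad) on the lane floor between front wall and fence; the bung lies or stands on the floor of the petri dish, within 34 mm of its centre, at rest; the knob is fully closed (above 1.36 rad); the start slide is back home (below 3 mm) (x of jar_a_c in the frame of shaker between 0.01 and 0.052 m and y of jar_a_c in the frame of shaker between -0.125 and 0.125 m and z of jar_a_c in the frame of shaker between 0.067 and 0.083 m and angle between each of jar_a_c, jar_b_c, jar_c_c, jar_d_c's own z axis and vertical below 0.2 rad and x of jar_b_c in the frame of shaker between 0.01 and 0.052 m and y of jar_b_c in the frame of shaker between -0.125 and 0.125 m and z of jar_b_c in the frame of shaker between 0.067 and 0.083 m and x of jar_c_c in the frame of shaker between 0.01 and 0.052 m and y of jar_c_c in the frame of shaker between -0.125 and 0.125 m and z of jar_c_c in the frame of shaker between 0.063 and 0.079 m and x of jar_d_c in the frame of shaker between 0.01 and 0.052 m and y of jar_d_c in the frame of shaker between -0.125 and 0.125 m and z of jar_d_c in the frame of shaker between 0.063 and 0.079 m and horizontal distance between bung_c and dish_c below 0.034 m and height (world z) of bung_c between 0.008 and 0.026 m and value of joint wing above 1.36 rad and value of joint start below 0.003 m and linear speed of bung below 0.03 m/s); the robot touches nothing.
It fails at once if the start slide is pushed more than half-way while the lane is not closed (value of joint start above 0.015 m and value of joint wing below 1.3 rad).
It fails at once if the crucible or the dropper bottle is knocked over or moved more than 6 cm ((distance of pot_c from where it was at the start of the episode above 0.06 m or angle between pot_c's own z axis and vertical above 0.6 rad) or (distance of bottle_c from where it was at the start of the episode above 0.06 m or angle between bottle_c's own z axis and vertical above 0.6 rad)).
Of jar_a, jar_b, jar_c, jar_d only 2 to 4 are there at a start; the rules pass over those that are not, and their reading is None.
At some moment in a run one of dish, bung may be knocked a few centimetres aside while the robot is not near it.
It also fails if it takes over 210 s, if anything falls off the work surface, if the arm or the gripper's body presses on something with over 40 N, if the wrist force passes 120 N, or if a joint passes its speed limit or range.

## Robot

A 7-joint arm with a two-finger parallel gripper is mounted at the origin on a cart in front of the work surface, level with it; the furniture and walls round the work are solid. World frame = base frame: x ahead of the robot, y to its left, z up, the work surface at z = 0. Lengths are in mm, angles in rad, forces in N, time in s.
With the tool pointing down it reaches from about 400 to 875 mm from the base axis. Payload 4.4 kg.
Tool frame: the origin (TCP) lies where the fingers leave the gripper's body, on its centre line; the fingertips stand 73 mm ahead of it and the grasp point (between the pads) lies 54 mm ahead of it; z points along the fingers, y is the line along which they close (so a half turn about z gives the same grasp; the last joint's range is limited). The gripper opens to 85 mm and grips with 20 to 120 N. Pads are 22 mm wide; open, the fingers measure 114 mm over their backs; the gripper's body (76 mm by 85 mm) begins 54 mm behind the grasp point. The pads swing forward as they close: fully open they stand 13 mm farther back than shut.
Start: joints at [1.151, 0.628, 0.038, 1.517, -0.027, 0.996, -0.02], TCP at [225.227, -609.745, 303.913] pointing down, gripper open.
Joint ranges: [-3.06, 3.06], [-0.37, 2.12], [-1.25, 1.32], [0.18, 2.47], [-1.1, 4.24], [0.23, 1.98], [-2.94, 2.94]. Speed limits (rad/s): [2.57, 2.57, 3.14, 3.14, 3.14, 3.14, 3.14].

## Interface

Orientations are given as [roll, pitch, yaw] about the fixed x, y, z axes, in that order (R = Rz(yaw) Ry(pitch) Rx(roll)).
In Python, from cell import ctrl gives the robot as it stands.
- The arm moves only by the tool send_rows, never from a script. Its argument "rows" is a list that holds one entry, the list of rows, each a list of 6 numbers: the shift along the tool's x, y, z in cm, then the turn, a rotation vector about the tool's x, y, z in rad. In form: [[[tx, ty, tz, wx, wy, wz], ...]]. A call has 1 to 10 rows; each row is the pose to reach, as a shift and turn from the pose commanded when the call began, along the tool's axes at that moment; what a row does not reach only later rows make up. A row lasts 1/10 s, in which the tool goes at most 50 mm and 8.59 degrees, less where a joint would pass 70% of its speed; a pose out of reach is approached as far as the arm can. A call with a gripper value outside its range is refused whole. "grip" is the closure in counts, from 0 (fully open) to 255 (shut), set as the call begins (left out, the last holds). The fingers move at their own pace and stop on an object; the grip force is fixed at half the most. Time passes only in rows, so rows that repeat a pose let the fingers close. It gives the time, the measured TCP pose, the force, the opening and the grip force at its end, in the units of the state.
- ctrl.read_state(): the state, without advancing time (a new reading comes with each control period).
- ctrl.get_image(name): name is "scene" or "top" or "wrist"; returns a dict with "pixels" (384x512x3 uint8, red, green, blue), "fx", "fy", "cx", "cy" (pixels), "extrinsics" (4x4, takes a point from camera to world coordinates); the wrist camera has in their place "mount" (4x4, takes a point from camera to tool coordinates, whose origin is the TCP and whose axes are the flange's). Camera axes: x right, y up, looking along -z (the intrinsics and any distortion apply to the point x, -y, -z); pixel columns grow to the right and rows downward; lengths in mm; the calibration is good to about 2 mm. A picture is of the moment at which its call begins: read the wrist's pose just before it. There is no depth.
- ctrl.finish_job(): hands the job in; it is judged then, once.
The state is a dict: "clock": time; "qpos": joint angles; "qd": joint speeds; "tau": joint torques, N m; "eef_pos": TCP position; "tool_rot": TCP orientation; "force": force on the tool from outside, world axes, zero at the start; "torque": the same for the moment, N m; "width": finger opening in mm; "gripper_force": force on a finger pad.
Only numpy, scipy, OpenCV 4.12 (cv2) and the standard library are available. Lean on these libraries where they do the work, as an engineer would, in place of code of your own. Each camera call takes 0.05 s, during which the arm holds its last target. There are 200 camera calls.

## Working session

There is one attempt and no reset: what is moved stays moved. The work goes in short steps, Python scripts to look and compute and a tool call to move; the robot and the scene stay as the last step left them, time stands still between calls to the robot, and variables do not carry over. Pictures are saved under pics/ and viewed, at most 14 in all, crops included, and the job is handed in when it is done.

Besides the shell and the picture viewer there is one more tool, called after "Request:" as name(argument=value, ...), one argument or row to a line, values as JSON. send_rows: Moves the arm, as the interface text tells. Its arguments: {"type":"object","properties":{"rows":{"type":"array","items":{"type":"array","items":{"type":"array","items":{"type":"number"}}}},"grip":{"type":"number"}},"required":["rows"]}

```bash
ls; mkdir -p pics; cat > h.py <<'E'
import numpy as np,cv2
from cell import ctrl
from scipy.spatial.transform import Rotation as R
def pose():
    s=ctrl.read_state(); T=np.eye(4); T[:3,:3]=R.from_euler('xyz',s['tool_rot']).as_matrix(); T[:3,3]=s['eef_pos']; return T
def grab(n):
    T=pose(); d=ctrl.get_image(n); d['E']=T@np.array(d['mount']) if n=='wrist' else np.array(d['extrinsics']); return d
def ray(d,u,v):
    r=np.array([(u-d['cx'])/d['fx'],-(v-d['cy'])/d['fy'],-1.]); return d['E'][:3,3],d['E'][:3,:3]@r
def onz(d,u,v,z):
    o,r=ray(d,u,v); return o+r*(z-o[2])/r[2]
def proj(d,p):
    q=np.linalg.inv(d['E'])@np.append(p,1); return d['cx']+d['fx']*q[0]/-q[2], d['cy']-d['fy']*q[1]/-q[2]
def save(d,f,crop=None,s=1):
    im=cv2.cvtColor(np.array(d['pixels']),cv2.COLOR_RGB2BGR)
    if crop: im=im[crop[1]:crop[3],crop[0]:crop[2]]
    cv2.imwrite('pics/'+f,cv2.resize(im,None,fx=s,fy=s,interpolation=cv2.INTER_CUBIC))
E
python3 - <<'E'
from h import *
print({k:np.round(v,3) for k,v in ctrl.read_state().items()})
for n in('scene','top'):
    d=grab(n); save(d,n+'.png',s=1.5); print(n,{k:(np.round(v,3).tolist()) for k,v in d.items() if k not in('pixels','E')})
E
```

```text
pics
{'clock': np.float64(0.0), 'qpos': array([ 1.151,  0.629,  0.038,  1.518, -0.027,  0.996, -0.02 ]), 'qd': array([ 0.001, -0.   , -0.001, -0.001, -0.001, -0.001, -0.001]), 'tau': array([ 0.0000e+00, -5.6340e+01,  1.2270e+00, -1.9344e+01,  1.1000e-02,
        1.1000e-02,  0.0000e+00]), 'eef_pos': array([ 225.063, -609.287,  302.998]), 'tool_rot': array([-3.14 ,  0.   ,  0.354]), 'force': array([0.254, 0.074, 0.641]), 'torque': array([0.004, 0.032, 0.001]), 'gripper_force': np.float64(0.0), 'width': np.float64(85.338)}
scene {'fx': 487.135, 'fy': 487.135, 'cx': 252.564, 'cy': 192.903, 'extrinsics': [[0.556, 0.533, -0.637, -522.942], [-0.831, 0.358, -0.425, -744.589], [0.002, 0.766, 0.642, 1165.023], [0.0, 0.0, 0.0, 1.0]]}
top {'fx': 393.224, 'fy': 393.224, 'cx': 258.715, 'cy': 188.94, 'extrinsics': [[0.026, 0.985, -0.172, 305.48], [-1.0, 0.028, 0.01, -57.733], [0.014, 0.171, 0.985, 1297.875], [0.0, 0.0, 0.0, 1.0]]}
```

View pics/scene.png

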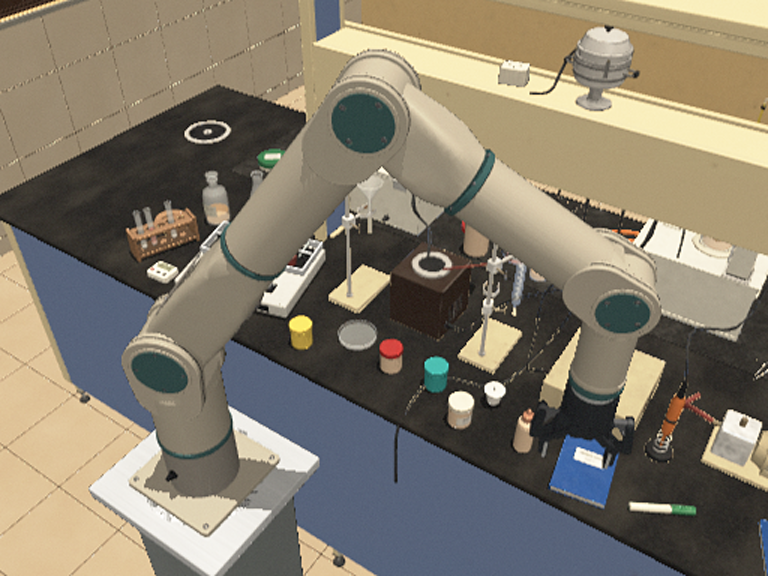

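View pics/top.png

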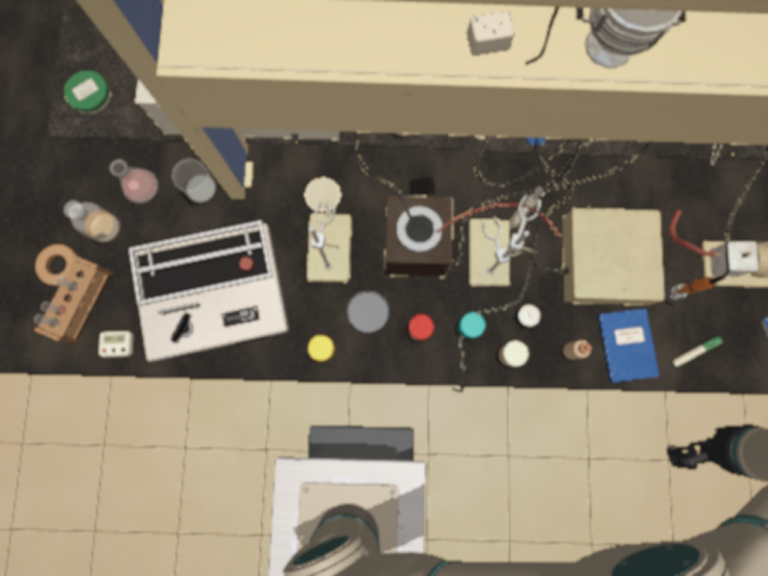

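```bash
python3 - <<'E'
from h import *
d=grab('top'); im=cv2.cvtColor(np.array(d['pixels']),cv2.COLOR_RGB2BGR)
a=cv2.resize(im[140:245,80:200],None,fx=5,fy=5,interpolation=cv2.INTER_CUBIC)
b=cv2.resize(im[185:255,205:405],None,fx=4,fy=4,interpolation=cv2.INTER_CUBIC)
cv2.imwrite('pics/a.png',a);cv2.imwrite('pics/b.png',b)
hsv=cv2.cvtColor(im,cv2.COLOR_BGR2HSV)
P=lambda u,v,z:np.round(onz(d,u/1.5,v/1.5,z)).tolist()
for n,u,v,z in[('yellow',320,348,60),('red',421,327,60),('turq',472,325,60),('pot',529,316,48),('white',515,353,60),('bottle',577,349,100),('dish',368,312,10),('heater',420,235,155),('bung',246,263,71),('knob',181,326,89),
 ('c1',131,247,45),('c2',264,222,63),('c3',287,328,45),('c4',147,359,45),('rodR',500,245,200),('rodL',318,238,200)]: print(n,P(u,v,z))
E
```

```text
yellow [380.0, 69.0, 60.0]
red [430.0, -142.0, 60.0]
turq [437.0, -249.0, 60.0]
pot [461.0, -373.0, 48.0]
white [381.0, -340.0, 60.0]
bottle [390.0, -457.0, 100.0]
dish [465.0, -28.0, 10.0]
heater [604.0, -130.0, 155.0]
bung [554.0, 232.0, 71.0]
knob [416.0, 351.0, 89.0]
c1 [588.0, 489.0, 45.0]
c2 [647.0, 201.0, 63.0]
c3 [422.0, 142.0, 45.0]
c4 [348.0, 431.0, 45.0]
rodR [578.0, -281.0, 200.0]
rodL [581.0, 68.0, 200.0]
```

View pics/a.png

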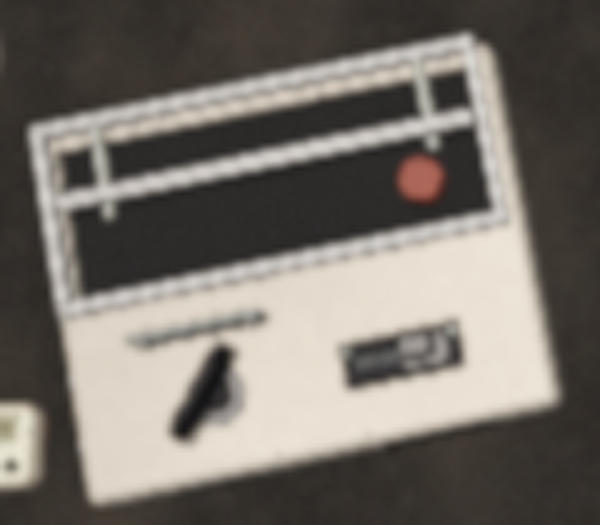

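View pics/b.png

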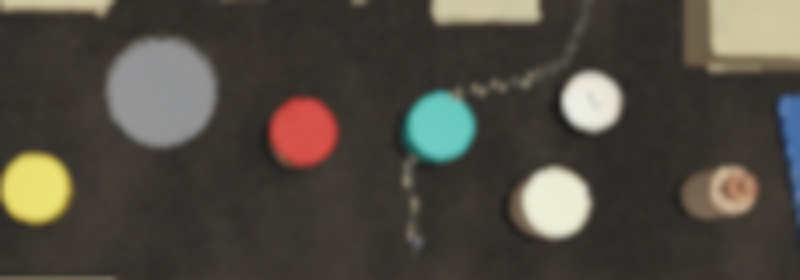

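```bash
cat >> h.py <<'E'
def to(x,y,z,yaw,start=None):
    """tool-frame shift (cm) + rotvec from the present pose to TCP x,y,z, pointing down, yaw"""
    T=pose() if start is None else mk(*start)
    G=mk(x,y,z,yaw); D=np.linalg.inv(T)@G
    w=R.from_matrix(D[:3,:3]).as_rotvec()
    return np.round(np.r_[D[:3,3]/10,w],2).tolist()
def mk(x,y,z,yaw):
    G=np.eye(4); G[:3,:3]=R.from_euler('xyz',[np.pi,0,yaw]).as_matrix(); G[:3,3]=[x,y,z]; return G
E
python3 - <<'E'
from h import *
d=grab('top')
P=lambda u,v,z:onz(d,u/5+80,v/5+140,z)
# shaker-frame correspondences: inner lane corners at wall top (z63), slide etc
obs=[((70,306),63,(0,140)),((500,214),63,(0,-140)),((558,405),45,(-121,-150)),((95,503),45,(-121,150))]
W=np.array([P(*o[0],o[1])[:2] for o in obs]); S=np.array([o[2] for o in obs],float)
print(np.round(W))
Y=[np.arctan2(-(a-b)[0],(a-b)[1]) for a,b in((W[0],W[1]),(W[3],W[2]))]; print('yaw',Y,np.linalg.norm(W[0]-W[1]),np.linalg.norm(W[3]-W[2]))
yaw=np.mean(Y); r=np.array([[np.cos(yaw),-np.sin(yaw)],[np.sin(yaw),np.cos(yaw)]])
O=W-S@r.T; print(np.round(O)); O=O.mean(0)
sh=lambda p:np.round((np.array(p[:2])-O)@r,1)
for n,u,v,z in[('bladeA',178,432,89),('bladeB',226,352,89),('bung',420,178,71),('fenceL',85,200,63),('fenceR',440,125,63),('tab',420,347,79),('panelL',135,343,75),('panelR',266,318,75)]:
    p=P(u,v,z);print(n,np.round(p),sh(p))
for p in[(-75,60),(-75,-75),(30,0)]: print(p,O+r@p)
a,b=P(178,432,89),P(226,352,89); t=np.arctan2((b-a)[1],(b-a)[0])-yaw; print('blade',t,'q',.75-t, np.linalg.norm(a-b))
E
```

```text
[[467. 448.]
 [533. 181.]
 [414. 141.]
 [345. 428.]]
yaw [np.float64(0.24530649198630786), np.float64(0.23788243934434275)] 274.8157459453604 295.2288386651531
[[500. 312.]
 [500. 317.]
 [496. 315.]
 [498. 311.]]
bladeA [387. 364.  89.] [-95.6  75.4]
bladeB [437. 339.  89.] [-53.2  39.2]
bung [554. 232.  71.] [ 34.  -92.8]
fenceL [535. 445.  63.] [ 66.7 118.8]
fenceR [590. 223.  63.] [  67.6 -109.9]
tab [445. 223.  79.] [-73.7 -75.6]
panelL [443. 401.  75.] [-33.1  97.5]
panelR [461. 321.  75.] [-34.8  15.6]
(-75, 60) [411.16209052 354.20680395]
(-75, -75) [443.46098749 223.12751019]
(30, 0) [527.46771766 321.07070437]
blade -0.707115374177831 q 1.4571153741778309 55.780767741205466
```

```bash
python3 - <<'E'
from h import *
print(to(450,-100,300,1.45)); print(to(411,354,300,2.68,(450,-100,300,1.45)))
E
```

```text
[38.74, -40.0, 0.38, -0.0, -0.0, -1.1]
[44.6, -9.34, 0.0, 0.0, 0.0, -1.23]
```

Request:
send_rows(
  rows=[
    [[4,-4,0,0,0,-0.11],[8,-8,0,0,0,-0.22],[12,-12,0,0,0,-0.33],[16,-16,0,0,0,-0.44],[19,-20,0,0,0,-0.55],[23,-24,0,0,0,-0.66],[27,-28,0,0,0,-0.77],[31,-32,0,0,0,-0.88],[35,-36,0,0,0,-1.0],[38.7,-40,0.4,0,0,-1.1]],
  ],
)

```text
clock: 1.2
eef_pos: [427.7, -150.8, 302.4]
tool_rot: [3.14, 0.0, 1.458]
force: [1.8, -0.3, -0.1]
width: 85.6
gripper_force: 0.0
```

Request:
send_rows(
  rows=[
    [[0,0,0,0,0,0],[0,0,0,0,0,0],[0,0,0,0,0,0]],
  ],
)

```text
clock: 1.5
eef_pos: [426.5, -153.6, 301.9]
tool_rot: [-3.141, 0.001, 1.452]
force: [-0.1, -0.4, -0.3]
width: 85.0
gripper_force: 0.0
```

```bash
python3 - <<'E'
from h import *
print(to(411,354,270,2.68))
d=grab('wrist'); save(d,'w0.png'); print(np.round(d['mount'],3).tolist(),d['fx'],d['cx'],d['cy'])
E
```

```text
[50.22, -7.57, 3.16, -0.0, 0.0, -1.23]
[[0.001, 0.954, 0.3, 76.833], [1.0, -0.001, 0.001, -0.057], [0.001, 0.3, -0.954, -70.683], [0.0, 0.0, 0.0, 1.0]] 335.44300372040357 264.73026445119916 190.40313010078367
```

View pics/w0.png

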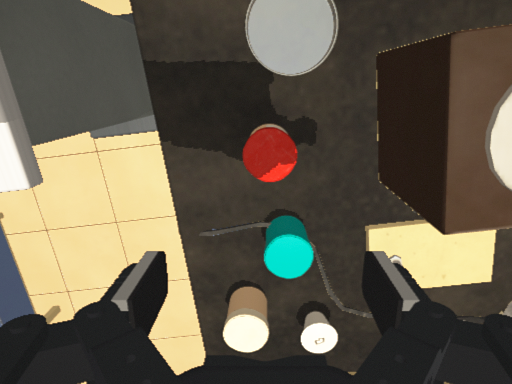

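Request:
send_rows(
  rows=[
    [[5,-0.8,0.3,0,0,-0.12],[10,-1.5,0.6,0,0,-0.24],[15,-2.3,0.9,0,0,-0.36],[20,-3,1.2,0,0,-0.48],[25,-3.8,1.5,0,0,-0.6],[30,-4.6,1.8,0,0,-0.72],[35,-5.3,2.1,0,0,-0.84],[40,-6,2.4,0,0,-0.96],[45,-6.8,2.7,0,0,-1.1],[50.2,-7.6,3.2,0,0,-1.23]],
  ],
  grip=120,
)

```text
clock: 2.55
eef_pos: [411.6, 346.5, 270.7]
tool_rot: [-3.141, 0.001, 2.685]
force: [1.4, -0.0, 0.6]
width: 45.0
gripper_force: 0.0
```

Request:
send_rows(
  rows=[
    [[0,0,0,0,0,0],[0,0,0,0,0,0],[0,0,0,0,0,0]],
  ],
)

```text
clock: 2.85
eef_pos: [411.4, 343.8, 270.4]
tool_rot: [-3.139, 0.001, 2.68]
force: [-0.3, -0.7, 0.8]
width: 44.9
gripper_force: 0.0
```

```bash
python3 - <<'E'
from h import *
s=ctrl.read_state();print(s['eef_pos'],s['tool_rot'],s['width'],s['qpos'])
d=grab('wrist'); save(d,'w1.png',s=1.5); print(proj(d,(411,354,89)))
print(to(411,354,146,2.68))
E
```

```text
[411.4475813  343.81848055 270.41252463] [-3.13939630e+00  9.34016068e-04  2.67983620e+00] 44.889774540551464 [-0.32321047  0.57903632 -0.64629732  1.85959702  0.45347193  0.85604772
 -0.08721839]
(np.float64(276.5416787597218), np.float64(181.5109483178415))
[0.52, 0.92, 12.46, -0.0, 0.0, -0.0]
```

View pics/w1.png

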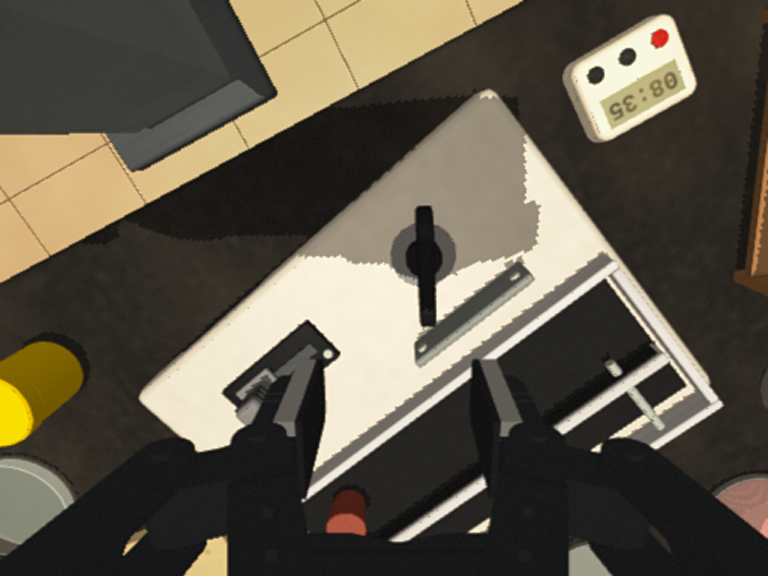

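```bash
python3 - <<'E'
from h import *
d=grab('wrist')
P=lambda u,v,z:onz(d,u/1.5,v/1.5,z)
a,b=P(425,207,89),P(428,325,89);print(a,b,(a+b)/2,np.linalg.norm(a-b),np.arctan2(*(b-a)[1::-1]))
hub=P(423,252,59);print('hub',hub)
for n,u,v,z in[('FL',490,92,45),('FR',140,397,45),('panelL',525,267,75),('panelR',420,360,75),('wallFL',612,260,63),('wallRL',715,402,63)]: print(n,P(u,v,z))
c=(a+b)/2
t=np.arctan2(*(b-a)[1::-1])%np.pi
print(t,to(c[0],c[1],146,t))
E
```

```text
[382.8787951  373.30946052  89.        ] [440.90940289 347.43715168  89.        ] [411.894099  360.3733061  89.       ] 63.5368224310614 -0.4193882624713014
hub [410.46607964 360.5406694   59.        ]
FL [348.64967142 431.66398398  45.        ]
FR [419.46654658 148.64925493  45.        ]
panelL [439.08696742 407.94667387  75.        ]
panelR [464.03024689 332.18071212  75.        ]
wallFL [461.58407045 455.19676211  63.        ]
wallRL [577.05815321 482.4310619   63.        ]
2.722204391118492 [0.71, 1.51, 12.48, -0.0, 0.0, -0.04]
```

Request:
send_rows(
  rows=[
    [[0.4,0.7,3,0,0,-0.02],[0.7,1.45,6,0,0,-0.04],[0.7,1.45,9,0,0,-0.04],[0.7,1.45,11,0,0,-0.04],[0.7,1.45,12.8,0,0,-0.04],[0.7,1.45,12.8,0,0,-0.04]],
  ],
)

```text
clock: 3.55
eef_pos: [410.5, 359.8, 141.1]
tool_rot: [-3.137, -0.001, 2.722]
force: [0.1, -1.7, -0.2]
width: 45.3
gripper_force: 0.0
```

Request:
send_rows(
  rows=[
    [[0,0,0,0,0,0],[0,0,0,0,0,0],[0,0,0,0,0,0],[0,0,0,0,0,0],[0,0,0,0,0,0]],
  ],
  grip=255,
)

```text
clock: 4.05
eef_pos: [410.6, 361.0, 144.2]
tool_rot: [-3.14, 0.002, 2.723]
force: [-1.7, -4.1, 6.7]
width: 7.5
gripper_force: 59.4
```

```bash
python3 - <<'E'
from h import *
print(ctrl.read_state())
E
```

```text
{'clock': 4.05, 'qpos': array([-0.44479305,  0.76548764, -0.51276124,  1.92714401,  0.63322206,
        0.61618191, -0.21843606]), 'qd': array([-0.00016727,  0.00086465,  0.00134143,  0.00102064,  0.00043169,
        0.00211937, -0.00065876]), 'tau': array([-8.42064545e-01, -4.94421029e+01, -6.93712726e+00, -1.21752378e+01,
        2.14154497e-01, -1.37853362e+00, -2.22261477e-02]), 'eef_pos': array([410.58918842, 360.95301669, 144.18322756]), 'tool_rot': array([-3.13966223e+00,  1.66944827e-03,  2.72297346e+00]), 'force': array([-1.65285624, -4.12257708,  6.67729299]), 'torque': array([-0.81105215,  0.40552337, -0.01302196]), 'gripper_force': 59.43236947059631, 'width': 7.516410078892736}
```

Request:
send_rows(
  rows=[
    [[0,0,0,0,0,-0.1],[0,0,0,0,0,-0.2],[0,0,0,0,0,-0.3],[0,0,0,0,0,-0.4],[0,0,0,0,0,-0.5],[0,0,0,0,0,-0.6],[0,0,0,0,0,-0.7],[0,0,0,0,0,-0.7]],
  ],
)

```text
clock: 4.85
eef_pos: [410.4, 358.3, 144.2]
tool_rot: [-3.134, -0.002, -2.859]
force: [-3.1, -10.4, 14.0]
width: 7.2
gripper_force: 60.5
```

```bash
python3 - <<'E'
from h import *
s=ctrl.read_state();print(s['eef_pos'],s['tool_rot'],s['qpos'],s['force'],s['torque'],s['width'])
E
```

```text
[410.42359795 358.31662803 144.15202546] [-3.13358764e+00 -2.05278202e-03 -2.85945084e+00] [-0.33525401  0.81373975 -0.69553633  1.92598941  0.80376779  0.71259214
  0.32843062] [ -3.09257946 -10.38633222  13.98427082] [-2.06485942  0.75118761  0.07401391] 7.214037555451827
```

Request:
send_rows(
  rows=[
    [[0.05,-0.2,0,0,0,-0.1],[0.05,-0.2,0,0,0,-0.2],[0.05,-0.2,0,0,0,-0.3],[0.05,-0.2,0,0,0,-0.4],[0.05,-0.2,0,0,0,-0.5],[0.05,-0.2,0,0,0,-0.6],[0.05,-0.2,0,0,0,-0.7],[0.05,-0.2,0,0,0,-0.76],[0.05,-0.2,0,0,0,-0.76],[0.05,-0.2,0,0,0,-0.76]],
  ],
)

```text
clock: 5.85
eef_pos: [412.2, 355.7, 144.2]
tool_rot: [-3.135, -0.007, -2.106]
force: [-0.1, -11.7, 13.8]
width: 7.4
gripper_force: 62.4
```

```bash
python3 - <<'E'
from h import *
s=ctrl.read_state();print(s['eef_pos'],s['tool_rot'],s['qpos'],s['force'],s['torque'],s['width'])
E
```

```text
[412.19853624 355.68340282 144.16147371] [-3.1345646  -0.00680148 -2.10605164] [-0.23501251  0.8788189  -0.87290481  1.9251822   0.94717208  0.82515325
  0.96067887] [ -0.08852833 -11.74971703  13.83372363] [-2.19585537  0.13758164 -0.78494435] 7.389516175719725
```

```bash
python3 - <<'E'
from h import *
print(to(412,355.7,250,-2.106));print(to(540,228,220,.242+np.pi,(412,355.7,250,-2.106)))
E
```

```text
[0.08, -0.06, -10.58, -0.01, -0.01, -0.0]
[4.46, -17.52, 3.0, -0.0, -0.0, 0.79]
```

Request:
send_rows(
  rows=[
    [[0,0,0,0,0,0],[0,0,0,0,0,0],[0,0,0,0,0,0],[0,0,-3,0,0,0],[0,0,-6,0,0,0],[0,0,-10.5,0,0,0],[0,0,-10.5,0,0,0]],
  ],
  grip=180,
)

```text
clock: 6.55
eef_pos: [411.4, 363.6, 253.1]
tool_rot: [-3.141, 0.01, -2.099]
force: [-0.0, 0.6, 0.3]
width: 25.0
gripper_force: 0.0
```

```bash
python3 - <<'E'
from h import *
print(to(540,228,220,.242+np.pi))
E
```

```text
[5.27, -17.93, 3.27, 0.0, 0.01, 0.8]
```

Request:
send_rows(
  rows=[
    [[1,-3.6,0.6,0,0,0.14],[2,-7.2,1.2,0,0,0.28],[3,-10.8,1.8,0,0,0.42],[4,-14.4,2.4,0,0,0.56],[5.3,-17.9,3.3,0,0,0.7],[5.3,-17.9,3.3,0,0,0.8],[5.3,-17.9,3.3,0,0,0.8],[5.3,-17.9,3.3,0,0,0.8],[5.3,-17.9,3.3,0,0,0.8]],
  ],
  grip=120,
)

```text
clock: 7.45
eef_pos: [537.7, 225.6, 215.1]
tool_rot: [3.141, 0.0, -2.895]
force: [0.6, 0.9, 0.5]
width: 45.3
gripper_force: 0.0
```

```bash
python3 - <<'E'
from h import *
s=ctrl.read_state();print(s['eef_pos'],s['tool_rot'],s['qpos'],s['width'])
d=grab('wrist'); save(d,'w2.png',s=1.5)
O=np.array([498.4,313.9]);y=.242;r=np.array([[np.cos(y),-np.sin(y)],[np.sin(y),np.cos(y)]])
for n,p,z in[('bung',(34,-93),71),('FL',(-121,150),45),('knob',(-75,60),89),('tab',(-75,-75),79),('wallFL',(0,140),63),('wallFR',(0,-140),63)]:
    print(n,np.array(proj(d,np.r_[O+r@p,z]))*1.5)
E
```

```text
[537.74653795 225.59069372 215.06059238] [ 3.14058690e+00  1.85759530e-04 -2.89524019e+00] [ 0.03104333  0.76349991 -0.78805357  1.78085237  0.68039204  0.89153304
  0.74998131] 45.287214192526946
bung [400.53727301 339.88839947]
FL [979.69159197 -21.83677371]
knob [822.68057223  85.70533339]
tab [449.67825896  85.93317287]
wallFL [909.02380378 266.73899878]
wallFR [298.20535889 263.87066335]
```

View pics/w2.png

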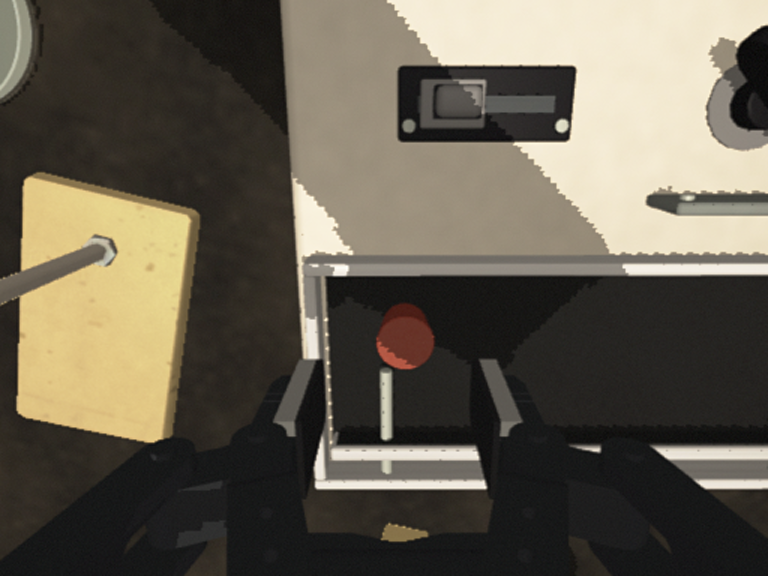

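```bash
python3 - <<'E'
from h import *
d=grab('wrist'); p=onz(d,405/1.5,341/1.5,71); q=onz(d,327/1.5,341/1.5,63); print(p,q)
print(to(p[0]*.6+554*.4,p[1]*.6+232*.4,122,.242+np.pi), to(p[0],p[1],122,.242+np.pi))
E
```

```text
[553.82531079 233.70865228  71.        ] [566.31452314 198.37325586  63.        ]
[-1.73, 0.36, 9.3, 0.0, 0.0, 0.0] [-1.74, 0.43, 9.3, 0.0, 0.0, 0.0]
```

Request:
send_rows(
  rows=[
    [[-1.75,0.4,1,0,0,0],[-1.75,0.4,3,0,0,0],[-1.75,0.4,5,0,0,0],[-1.75,0.4,7,0,0,0],[-1.75,0.4,8.3,0,0,0],[-1.75,0.4,9.3,0,0,0],[-1.75,0.4,9.3,0,0,0]],
  ],
  grip=148,
)

```text
clock: 8.25
eef_pos: [553.9, 232.2, 120.8]
tool_rot: [-3.141, -0.002, -2.899]
force: [-0.2, -0.3, -0.3]
width: 35.7
gripper_force: 0.0
```

Request:
send_rows(
  rows=[
    [[0,0,0,0,0,0],[0,0,0,0,0,0],[0,0,0,0,0,0],[0,0,0,0,0,0],[0,0,0,0,0,0]],
  ],
  grip=255,
)

```text
clock: 8.75
eef_pos: [554.8, 232.3, 122.3]
tool_rot: [3.142, 0.001, -2.899]
force: [0.9, -0.3, 2.0]
width: 23.5
gripper_force: 58.8
```

Request:
send_rows(
  rows=[
    [[0,0,-2,0,0,0],[0,0,-5,0,0,0],[0,0,-8,0,0,0],[0,0,-10,0,0,0],[0,0,-10,0,0,0]],
  ],
)

```text
clock: 9.25
eef_pos: [555.7, 233.4, 225.0]
tool_rot: [3.14, 0.006, -2.9]
force: [-0.4, 0.4, 0.3]
width: 23.2
gripper_force: 58.8
```

```bash
python3 - <<'E'
from h import *
d=grab('top'); save(d,'t2.png',(80,130,330,250),3)
s=ctrl.read_state();print(s['eef_pos'],s['tool_rot'],s['width'])
w=grab('wrist');save(w,'w3.png')
E
```

```text
[555.09210365 232.56486767 223.16514807] [ 3.14128873e+00  2.83544896e-03 -2.89966401e+00] 23.304868122308218
```

View pics/t2.png

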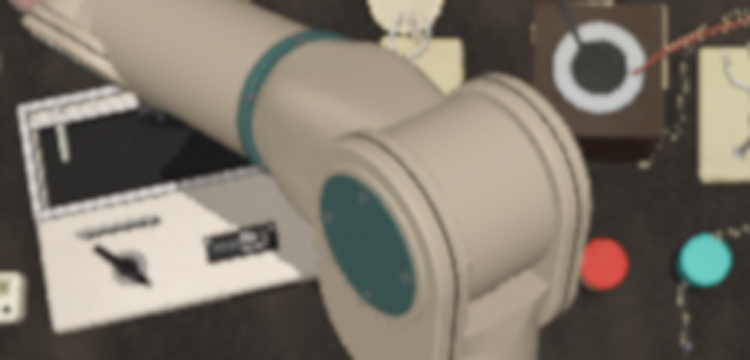

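```bash
python3 - <<'E'
from h import *
print(to(440,180,240,3.1)); print(to(450,-20,240,2.8,(440,180,240,3.1)))
E
```

```text
[12.37, -2.3, -1.82, -0.0, 0.0, 0.28]
[-1.83, -19.94, -0.0, 0.0, -0.0, 0.3]
```

Request:
send_rows(
  rows=[
    [[4,-0.8,-0.8,0,0,0.1],[8,-1.6,-1.8,0,0,0.2],[12.4,-2.3,-1.8,0,0,0.28],[12.4,-2.3,-1.8,0,0,0.28]],
  ],
)

```text
clock: 9.75
eef_pos: [432.6, 176.0, 238.1]
tool_rot: [-3.133, -0.008, 3.105]
force: [0.4, 0.6, -0.0]
width: 23.4
gripper_force: 58.9
```

Request:
send_rows(
  rows=[
    [[-0.5,-5,0,0,0,0.08],[-1,-10,0,0,0,0.15],[-1.4,-15,0,0,0,0.22],[-1.8,-19.9,0,0,0,0.3],[-1.8,-19.9,0,0,0,0.3],[-1.8,-19.9,0,0,0,0.3],[-1.8,-19.9,0,0,0,0.3]],
  ],
)

```text
clock: 10.45
eef_pos: [450.1, -18.2, 239.4]
tool_rot: [3.141, -0.001, 2.806]
force: [0.4, -0.4, -0.9]
width: 23.5
gripper_force: 59.0
```

```bash
cat >> h.py <<'E'
def blobs(d,lo,hi,n=3):
    h=cv2.cvtColor(np.array(d['pixels']),cv2.COLOR_RGB2HSV); m=cv2.inRange(h,np.array(lo),np.array(hi))
    k,_,st,c=cv2.connectedComponentsWithStats(m); o=sorted(range(1,k),key=lambda i:-st[i,4])[:n]
    return [(np.round(c[i],1).tolist(),st[i].tolist()) for i in o]
E
python3 - <<'E'
from h import *
s=ctrl.read_state();print(s['eef_pos'],s['tool_rot'],s['qpos'],s['width'])
d=grab('wrist');save(d,'w4.png'); print(proj(d,(465,-28,10)))
E
```

```text
[450.10720048 -18.15034825 239.44154065] [ 3.14063483e+00 -9.48089994e-04  2.80591123e+00] [ 0.47513635  0.53398865 -0.7083347   2.10863615  0.5469391   0.68714356
  0.63479459] 23.45529810733717
(np.float64(259.7074720766182), np.float64(190.74251058139916))
```

View pics/w4.png

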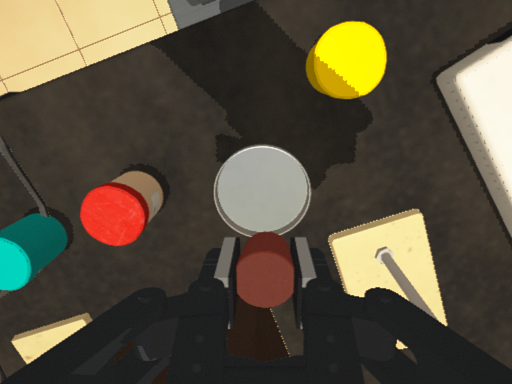

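```bash
python3 - <<'E'
from h import *
print(to(465,-28,83,2.806))
E
```

```text
[-1.75, -0.5, 15.66, 0.0, -0.0, 0.0]
```

Request:
send_rows(
  rows=[
    [[-1.75,-0.5,2,0,0,0],[-1.75,-0.5,6,0,0,0],[-1.75,-0.5,10,0,0,0],[-1.75,-0.5,13,0,0,0],[-1.75,-0.5,14.5,0,0,0],[-1.75,-0.5,15.5,0,0,0],[-1.75,-0.5,15.5,0,0,0],[-1.75,-0.5,15.6,0,0,0]],
  ],
)

```text
clock: 11.3
eef_pos: [465.4, -29.0, 84.3]
tool_rot: [3.141, 0.001, 2.805]
force: [-0.3, -0.4, -0.0]
width: 23.4
gripper_force: 59.0
```

Request:
send_rows(
  rows=[
    [[0,0,0,0,0,0],[0,0,0,0,0,0],[0,0,0,0,0,0],[0,0,0,0,0,0],[0,0,-3,0,0,0],[0,0,-8,0,0,0],[0,0,-13,0,0,0],[0,0,-18,0,0,0],[0,0,-18,0,0,0],[0,0,-18,0,0,0]],
  ],
  grip=148,
)

```text
clock: 12.3
eef_pos: [465.3, -30.4, 264.9]
tool_rot: [-3.141, 0.003, 2.803]
force: [0.0, -0.2, 0.5]
width: 35.6
gripper_force: 0.0
```

```bash
python3 - <<'E'
from h import *
s=ctrl.read_state();print(s['eef_pos'],s['tool_rot'],s['qpos'])
d=grab('wrist')
for n,lo,hi,z in[('red',(0,170,100),(8,255,255),60),('bung',(0,60,30),(12,169,220),16),('dish',(85,0,90),(130,60,220),10)]:
    for c,st in blobs(d,lo,hi): print(n,c,st,np.round(onz(d,*c,z)))
print(proj(d,(465,-28,29)),proj(d,(430,-142,60)))
print(to(400,-150,250,1.2))
E
```

```text
[465.26790455 -30.42269798 264.94779421] [-3.14148859e+00  2.88114160e-03  2.80258278e+00] [ 0.53500558  0.51969358 -0.76020635  2.04452366  0.5157776   0.77064648
  0.69138268]
red [131.3, 182.7] [100, 153, 64, 60, 2937] [ 431. -139.   60.]
red [263.0, 157.0] [263, 157, 1, 1, 1] [447. -25.  60.]
red [271.0, 157.0] [271, 157, 1, 1, 1] [449. -19.  60.]
bung [253.5, 315.1] [211, 249, 93, 112, 4367] [623. -99.  16.]
bung [266.6, 169.4] [253, 154, 28, 30, 633] [468. -29.  16.]
bung [150.1, 371.3] [134, 356, 26, 28, 227] [ 658. -244.   16.]
dish [19.0, 119.0] [19, 119, 1, 1, 1] [ 345. -236.   10.]
dish [20.0, 122.0] [20, 122, 1, 1, 1] [ 347. -237.   10.]
dish [22.0, 127.0] [22, 127, 1, 1, 1] [ 352. -238.   10.]
(np.float64(267.0151049717742), np.float64(169.0948193126514)) (np.float64(127.93642385418701), np.float64(183.24801111559267))
[2.11, -13.42, 1.38, -0.0, 0.0, 1.6]
```

```bash
python3 - <<'E'
from h import *
print(to(431,-141,180,2.803))
print(to(420,80,240,3.1,(431,-141,240,2.803)),to(519,370,240,3.38,(420,80,240,3.1)))
E
```

```text
[-0.51, -11.53, 8.38, -0.0, 0.0, -0.0]
[8.38, 20.48, 0.0, 0.0, 0.0, -0.3] [-8.69, 29.39, 0.0, -0.0, 0.0, -0.28]
```

Request:
send_rows(
  rows=[
    [[-0.2,-4,2,0,0,0],[-0.4,-8,4.5,0,0,0],[-0.5,-11.5,7,0,0,0],[-0.5,-11.5,9,0,0,0],[-0.5,-11.5,10,0,0,0],[-0.5,-11.5,10,0,0,0],[-0.5,-11.5,10,0,0,0]],
  ],
  grip=40,
)

```text
clock: 13.05
eef_pos: [431.9, -138.7, 163.8]
tool_rot: [3.141, -0.0, 2.806]
force: [0.3, -0.8, -0.2]
width: 72.0
gripper_force: 0.0
```

```bash
python3 - <<'E'
from h import *
d=grab('wrist');s=ctrl.read_state();print(s['eef_pos'],s['width'])
for c,st in blobs(d,(0,150,60),(8,255,255),1): print(c,st,np.round(onz(d,*c,60)),proj(d,(431,-141,60)))
print(to(431,-141,92,2.803))
E
```

```text
[ 432.22789918 -138.90675102  164.25643259] 72.33276255445556
[260.6, 225.0] [215, 180, 92, 90, 6372] [ 430. -140.   60.] (np.float64(259.86179703729334), np.float64(227.53056874148837))
[0.05, -0.24, 7.23, 0.0, 0.0, 0.0]
```

Request:
send_rows(
  rows=[
    [[0.1,-0.15,2,0,0,0],[0.1,-0.15,4.5,0,0,0],[0.1,-0.15,6.2,0,0,0],[0.1,-0.15,7.2,0,0,0],[0.1,-0.15,7.2,0,0,0]],
  ],
)

```text
clock: 13.6
eef_pos: [430.5, -140.3, 91.7]
tool_rot: [-3.142, -0.0, 2.806]
force: [-0.4, -0.7, 0.3]
width: 72.3
gripper_force: 0.0
```

Request:
send_rows(
  rows=[
    [[0,0,0,0,0,0],[0,0,0,0,0,0],[0,0,0,0,0,0],[0,0,0,0,0,0],[0,0,0,0,0,0]],
  ],
  grip=255,
)

```text
clock: 14.1
eef_pos: [431.1, -140.9, 93.3]
tool_rot: [3.141, 0.003, 2.804]
force: [-0.3, 1.1, 5.4]
width: 49.1
gripper_force: 60.8
```

Request:
send_rows(
  rows=[
    [[0,0,-2,0,0,0],[0,0,-5,0,0,0],[0,0,-9,0,0,0],[0,0,-13,0,0,0],[0,0,-15,0,0,0],[0,0,-15,0,0,0]],
  ],
)

```text
clock: 14.7
eef_pos: [431.6, -141.4, 245.1]
tool_rot: [-3.141, 0.007, 2.803]
force: [-0.3, 0.2, -1.3]
width: 49.0
gripper_force: 62.1
```

Request:
send_rows(
  rows=[
    [[1.6,4,0,0,0,-0.06],[3.2,8,0,0,0,-0.12],[4.8,12,0,0,0,-0.18],[6.4,16,0,0,0,-0.24],[8.4,20.5,0,0,0,-0.3],[8.4,20.5,0,0,0,-0.3],[8.4,20.5,0,0,0,-0.3]],
  ],
)

```text
clock: 15.4
eef_pos: [418.1, 81.1, 241.4]
tool_rot: [-3.141, -0.001, 3.107]
force: [-0.6, -0.6, -1.1]
width: 48.8
gripper_force: 62.3
```

```bash
python3 - <<'E'
from h import *
s=ctrl.read_state();print(s['eef_pos'],s['tool_rot'],s['width'],s['qpos'])
print(to(519,370,240,3.38))
E
```

```text
[418.05877718  81.13390765 241.401662  ] [-3.14103190e+00 -1.14286738e-03  3.10739149e+00] 48.8348894246497 [ 0.31876851  0.52963605 -0.81758755  2.16493534  0.6141259   0.69394696
  0.6141871 ]
[-9.1, 29.21, 0.11, -0.0, -0.0, -0.27]
```

Request:
send_rows(
  rows=[
    [[-1.3,4,0,0,0,-0.04],[-2.6,8.3,0,0,0,-0.08],[-3.9,12.5,0,0,0,-0.12],[-5.2,16.7,0,0,0,-0.16],[-6.5,21,0,0,0,-0.2],[-7.8,25.2,0,0,0,-0.24],[-9.1,29.2,0,0,0,-0.27],[-9.1,29.2,0,0,0,-0.27],[-9.1,29.2,0,0,0,-0.27],[-9.1,29.2,0,0,0,-0.27]],
  ],
)

```text
clock: 16.4
eef_pos: [521.3, 365.5, 240.8]
tool_rot: [-3.138, -0.002, -2.912]
force: [-0.3, -0.1, -0.9]
width: 49.1
gripper_force: 62.5
```

```bash
python3 - <<'E'
from h import *
s=ctrl.read_state();print(s['eef_pos'],s['tool_rot'],s['width'],s['qpos'])
print(to(519,370,141,3.38))
d=grab('wrist');save(d,'w5.png')
O=np.array([498.4,313.9]);y=.242;r=np.array([[np.cos(y),-np.sin(y)],[np.sin(y),np.cos(y)]])
for n,p,z in[('knob',(-75,60),89),('tab',(-75,-75),79),('wallFL',(0,137),63),('wallF',(0,50),63),('fence',(92,50),63)]:
    print(n,np.array(proj(d,np.r_[O+r@p,z])))
E
```

```text
[521.33520291 365.5329686  240.83068186] [-3.13848909e+00 -1.65523588e-03 -2.91212587e+00] 49.08058936325264 [-0.20132051  0.80417732 -0.81362124  1.60283516  0.65823263  1.03131288
  0.5857182 ]
[0.11, 0.52, 9.98, -0.0, -0.0, -0.01]
knob [288.23515477  28.17791326]
tab [74.70127588 33.69170934]
wallFL [388.83733783 143.4628843 ]
wallF [271.69842613 144.77844158]
fence [272.33839528 255.67261672]
```

View pics/w5.png

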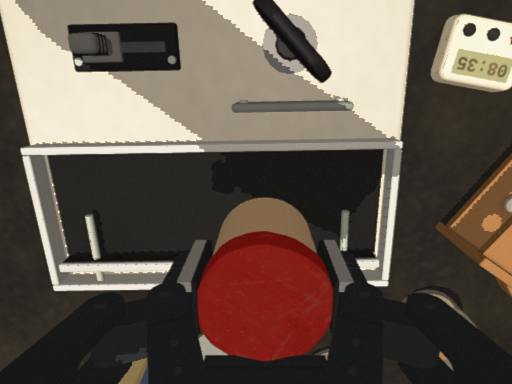

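```bash
python3 - <<'E'
from h import *
print(to(522.5,371,140,3.38))
E
```

```text
[-0.24, 0.52, 10.12, -0.0, -0.0, -0.01]
```

Request:
send_rows(
  rows=[
    [[-0.25,0.5,2,0,0,0],[-0.25,0.5,5,0,0,0],[-0.25,0.5,7.5,0,0,0],[-0.25,0.5,9,0,0,0],[-0.25,0.5,9.8,0,0,0],[-0.25,0.5,10.1,0,0,0],[-0.25,0.5,10.1,0,0,0]],
  ],
)

```text
clock: 17.15
eef_pos: [522.3, 374.2, 141.1]
tool_rot: [3.141, 0.001, -2.91]
force: [0.4, -0.4, -0.5]
width: 48.8
gripper_force: 62.5
```

```bash
python3 - <<'E'
from h import *
s=ctrl.read_state();print(s['eef_pos'],s['tool_rot'],s['width'],s['force'])
E
```

```text
[522.27314187 374.19392682 141.14377073] [ 3.14112584e+00  5.81089526e-04 -2.90951610e+00] 48.78183165797455 [ 0.40357041 -0.40376655 -0.53849366]
```

Request:
send_rows(
  rows=[
    [[0,0,0.25,0,0,0],[0,0,0.25,0,0,0],[0,0,0.25,0,0,0]],
  ],
)

```text
clock: 17.45
eef_pos: [522.3, 374.1, 138.9]
tool_rot: [3.141, 0.001, -2.909]
force: [0.4, -0.3, -1.2]
width: 48.6
gripper_force: 62.5
```

Request:
send_rows(
  rows=[
    [[0,0,0,0,0,0],[0,0,0,0,0,0],[0,0,0,0,0,0],[0,0,0,0,0,0],[0,0,-2,0,0,0],[0,0,-6,0,0,0],[0,0,-11,0,0,0],[0,0,-11,0,0,0]],
  ],
  grip=70,
)

```text
clock: 18.25
eef_pos: [523.7, 377.3, 255.4]
tool_rot: [3.135, 0.01, -2.909]
force: [0.1, 0.8, 0.6]
width: 62.2
gripper_force: 0.0
```

```bash
python3 - <<'E'
from h import *
s=ctrl.read_state();print(s['eef_pos'],s['tool_rot'],s['width'],s['force'])
d=grab('wrist');save(d,'w6.png')
for c,st in blobs(d,(0,150,60),(8,255,255),1): print(c,st,np.round(onz(d,*c,105)))
print(to(420,80,250,3.1)); print(to(430,-150,250,2.6,(420,80,250,3.1)))
E
```

```text
[523.70069118 377.34017943 255.41469177] [ 3.13496515  0.01029643 -2.90949409] 62.16204924039267 [0.14590884 0.81117034 0.58184316]
[258.8, 194.1] [222, 157, 75, 75, 4273] [521. 374. 105.]
[16.83, -26.41, 0.02, 0.0, 0.01, 0.27]
[-1.96, -22.94, -0.0, 0.0, -0.0, 0.5]
```

Request:
send_rows(
  rows=[
    [[2.8,-4.4,0,0,0,0.05],[5.6,-8.8,0,0,0,0.1],[8.4,-13.2,0,0,0,0.15],[11.2,-17.6,0,0,0,0.2],[14,-22,0,0,0,0.24],[16.8,-26.4,0,0,0,0.27],[16.8,-26.4,0,0,0,0.27]],
  ],
  grip=40,
)

```text
clock: 19.0
eef_pos: [416.0, 72.2, 246.8]
tool_rot: [-3.135, -0.006, 3.097]
force: [0.2, 0.3, -0.2]
width: 72.0
gripper_force: 0.0
```

```bash
python3 - <<'E'
from h import *
s=ctrl.read_state();print(s['eef_pos'],s['tool_rot'],s['qpos'])
print(to(390,-330,250,2.75))
E
```

```text
[416.00455667  72.23053706 246.83461998] [-3.13535011 -0.00564716  3.09740249] [ 0.34762981  0.51983239 -0.83213194  2.164004    0.60227874  0.71201494
  0.62989498]
[0.82, -40.3, -0.06, -0.01, -0.0, 0.35]
```

Request:
send_rows(
  rows=[
    [[-0.8,-5,0,0,0,0.04],[-1.2,-10,0,0,0,0.08],[-1.2,-15,0,0,0,0.12],[-1,-20,0,0,0,0.16],[-0.8,-25,0,0,0,0.2],[-0.4,-30,0,0,0,0.25],[0,-35,0,0,0,0.3],[0.8,-40.3,0,0,0,0.35],[0.8,-40.3,0,0,0,0.35],[0.8,-40.3,0,0,0,0.35]],
  ],
)

```text
clock: 20.0
eef_pos: [394.8, -325.4, 247.2]
tool_rot: [3.141, -0.002, 2.75]
force: [-0.4, 0.0, 0.4]
width: 72.0
gripper_force: 0.0
```

```bash
python3 - <<'E'
from h import *
s=ctrl.read_state();print(s['eef_pos'],s['tool_rot'],s['qpos'])
d=grab('wrist');save(d,'w7.png');print(proj(d,(381,-340,60)))
for c,st in blobs(d,(15,5,140),(45,70,255),3): print(c,st,np.round(onz(d,*c,60)))
print(to(381,-340,160,2.75))
E
```

```text
[ 394.75348238 -325.36598864  247.15259004] [ 3.14100847e+00 -1.88152356e-03  2.74976984e+00] [ 1.13573222  0.6125291  -0.75792888  1.9449792   0.57407162  0.81403237
  1.2370451 ]
(np.float64(240.85982986898617), np.float64(177.4862422678299))
[36.5, 298.6] [7, 276, 61, 46, 1353] [ 414. -554.   60.]
[245.2, 267.6] [221, 239, 48, 47, 1014] [ 457. -369.   60.]
[255.4, 54.7] [232, 27, 43, 54, 986] [ 302. -294.   60.]
[0.71, -2.09, 8.75, 0.0, -0.0, 0.0]
```

View pics/w7.png

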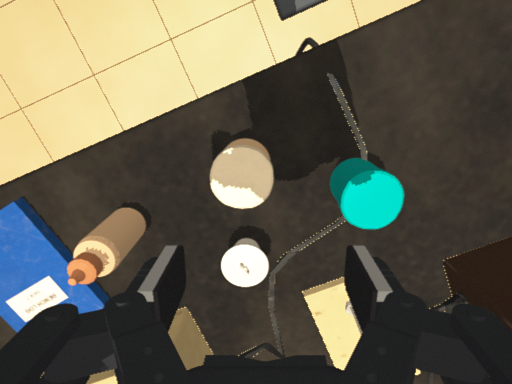

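Request:
send_rows(
  rows=[
    [[0.7,-2.1,2,0,0,0],[0.7,-2.1,6,0,0,0],[0.7,-2.1,10,0,0,0],[0.7,-2.1,13,0,0,0],[0.7,-2.1,14.8,0,0,0],[0.7,-2.1,15.5,0,0,0],[0.7,-2.1,15.5,0,0,0]],
  ],
)

```text
clock: 20.75
eef_pos: [382.2, -338.9, 92.9]
tool_rot: [3.14, -0.001, 2.757]
force: [0.2, 0.2, 0.4]
width: 72.0
gripper_force: 0.0
```

Request:
send_rows(
  rows=[
    [[0,0,0,0,0,0],[0,0,0,0,0,0],[0,0,0,0,0,0],[0,0,0,0,0,0],[0,0,0,0,0,0]],
  ],
  grip=255,
)

```text
clock: 21.25
eef_pos: [382.5, -340.8, 94.7]
tool_rot: [3.142, 0.002, 2.754]
force: [0.1, 2.0, 6.7]
width: 48.3
gripper_force: 61.6
```

Request:
send_rows(
  rows=[
    [[0,0,-2,0,0,0],[0,0,-5,0,0,0],[0,0,-9,0,0,0],[0,0,-13,0,0,0],[0,0,-15.5,0,0,0],[0,0,-15.5,0,0,0]],
  ],
)

```text
clock: 21.85
eef_pos: [383.2, -341.9, 252.2]
tool_rot: [-3.139, 0.007, 2.753]
force: [0.3, 0.2, -0.1]
width: 48.0
gripper_force: 62.0
```

```bash
python3 - <<'E'
from h import *
s=ctrl.read_state();print(s['eef_pos'],s['tool_rot'],s['width'])
print(to(415,70,245,3.1))
print(to(549,264,245,3.38,(415,70,245,3.1)))
E
```

```text
[ 383.19010544 -341.88746215  252.18477922] [-3.13889749  0.0072355   2.75298215] 47.99312031194449
[12.67, 39.32, 0.52, -0.0, 0.01, -0.35]
[-12.58, 19.94, 0.0, -0.0, 0.0, -0.28]
```

Request:
send_rows(
  rows=[
    [[0.8,4.5,0,0,0,-0.04],[1.6,9,0,0,0,-0.08],[2.6,13.5,0,0,0,-0.12],[4,18,0,0,0,-0.16],[5.5,22.5,0,0,0,-0.2],[7,27,0,0,0,-0.24],[9,31.5,0,0,0,-0.28],[11,36,0,0,0,-0.32],[12.7,39.3,0.5,0,0,-0.35],[12.7,39.3,0.5,0,0,-0.35]],
  ],
)

```text
clock: 22.85
eef_pos: [411.9, 76.6, 243.3]
tool_rot: [3.138, 0.001, 3.114]
force: [-0.2, 0.3, -0.8]
width: 48.0
gripper_force: 62.2
```

```bash
python3 - <<'E'
from h import *
s=ctrl.read_state();print(s['eef_pos'],s['tool_rot'],s['width'])
print(to(430,220,245,3.38))
print(to(549,264,245,3.38,(430,220,245,3.38)))
E
```

```text
[411.93824596  76.59647602 243.31375528] [3.13779189e+00 7.15809175e-04 3.11407841e+00] 48.00568830173916
[-1.41, 14.39, -0.11, 0.0, 0.0, -0.27]
[-12.6, 1.47, 0.0, 0.0, 0.0, 0.0]
```

Request:
send_rows(
  rows=[
    [[-0.5,5,0,0,0,-0.09],[-1,10,0,0,0,-0.18],[-1.4,14.4,0,0,0,-0.27],[-1.4,14.4,0,0,0,-0.27]],
  ],
)

```text
clock: 23.25
eef_pos: [432.3, 220.8, 243.7]
tool_rot: [3.135, 0.003, -2.901]
force: [-0.7, 0.2, -0.6]
width: 47.7
gripper_force: 62.4
```

Request:
send_rows(
  rows=[
    [[-4.2,0.5,0,0,0,0],[-8.4,1,0,0,0,0],[-12.6,1.5,0,0,0,0],[-12.6,1.5,0,0,0,0],[-12.6,1.5,0,0,0,0],[-12.6,1.5,0,0,0,0]],
  ],
)

```text
clock: 23.85
eef_pos: [550.1, 256.7, 242.6]
tool_rot: [-3.14, -0.002, -2.909]
force: [0.2, 0.3, -1.0]
width: 48.2
gripper_force: 62.4
```

```bash
python3 - <<'E'
from h import *
s=ctrl.read_state();print(s['eef_pos'],s['tool_rot'],s['width'])
print(to(549,264,142,3.38))
d=grab('wrist'); 
for c,st in blobs(d,(0,150,60),(8,255,255),1): print(c,st,np.round(onz(d,*c,105)))
E
```

```text
[550.11540816 256.67358862 242.61150313] [-3.14027723e+00 -2.38175043e-03 -2.90939754e+00] 48.215343832602755
[-0.08, 0.75, 10.06, -0.0, -0.0, -0.01]
[443.8, 205.5] [401, 167, 87, 78, 5052] [522. 371. 105.]
```

Request:
send_rows(
  rows=[
    [[-0.1,0.75,2,0,0,0],[-0.1,0.75,5,0,0,0],[-0.1,0.75,7.5,0,0,0],[-0.1,0.75,9,0,0,0],[-0.1,0.75,9.8,0,0,0],[-0.1,0.75,10,0,0,0],[-0.1,0.75,10,0,0,0]],
  ],
)

```text
clock: 24.6
eef_pos: [550.8, 265.8, 144.0]
tool_rot: [3.141, 0.001, -2.909]
force: [1.2, 0.2, -0.2]
width: 48.4
gripper_force: 62.4
```

Request:
send_rows(
  rows=[
    [[0,0,0.2,0,0,0],[0,0,0.2,0,0,0],[0,0,0.2,0,0,0]],
  ],
)

```text
clock: 24.9
eef_pos: [550.8, 265.6, 141.9]
tool_rot: [3.141, 0.001, -2.909]
force: [-0.2, 1.1, -0.9]
width: 48.0
gripper_force: 62.4
```

Request:
send_rows(
  rows=[
    [[0,0,0,0,0,0],[0,0,0,0,0,0],[0,0,0,0,0,0],[0,0,0,0,0,0],[0,0,-2,0,0,0],[0,0,-6,0,0,0],[0,0,-11,0,0,0],[0,0,-11,0,0,0]],
  ],
  grip=70,
)

```text
clock: 25.7
eef_pos: [552.7, 268.5, 258.0]
tool_rot: [3.137, 0.011, -2.909]
force: [-0.6, 0.7, 0.2]
width: 62.2
gripper_force: 0.0
```

```bash
python3 - <<'E'
from h import *
s=ctrl.read_state();print(s['eef_pos'],s['tool_rot'],s['width'],s['qpos'])
# knob: blade at tool yaw 4.177
print(to(411,356,255,4.17-.01))
E
```

```text
[552.67444987 268.53563012 257.96869384] [ 3.13706419  0.01092416 -2.90935293] 62.19630209392016 [-0.00411619  0.75948916 -0.85326175  1.66383718  0.65775336  1.01545231
  0.72599708]
[11.78, 11.77, 0.22, -0.0, 0.01, -0.79]
```

Request:
send_rows(
  rows=[
    [[3,3,0,0,0,-0.14],[6,6,0,0,0,-0.28],[9,9,0,0,0,-0.42],[11.8,11.7,0,0,0,-0.56],[11.8,11.7,0,0,0,-0.68],[11.8,11.7,0,0,0,-0.79],[11.8,11.7,0,0,0,-0.79],[11.8,11.7,0,0,0,-0.79]],
  ],
  grip=150,
)

```text
clock: 26.5
eef_pos: [408.9, 352.0, 251.1]
tool_rot: [3.141, -0.0, -2.122]
force: [-0.7, -0.6, 0.2]
width: 35.0
gripper_force: 0.0
```

```bash
python3 - <<'E'
from h import *
s=ctrl.read_state();print(s['eef_pos'],s['tool_rot'],s['width'],s['qpos'])
print(to(411.5,354.5,144,4.165))
d=grab('wrist');save(d,'w8.png',s=1.5);print(np.array(proj(d,(411.5,354.5,89)))*1.5)
for a in(.99,.99+np.pi): print(np.array(proj(d,(411.5+34*np.cos(a),354.5+34*np.sin(a),89)))*1.5)
E
```

```text
[408.9481075  352.00628035 251.0500749 ] [ 3.14133713e+00 -2.96099223e-04 -2.12241922e+00] 34.98328497118774 [-0.12645603  0.75500097 -1.050252    1.86523302  0.78202937  1.00345414
  1.06907126]
[-0.35, -0.09, 10.7, 0.0, -0.0, -0.0]
[394.40022146 299.2765043 ]
[392.51518529 362.51790722]
[396.446877   230.61290482]
```

View pics/w8.png

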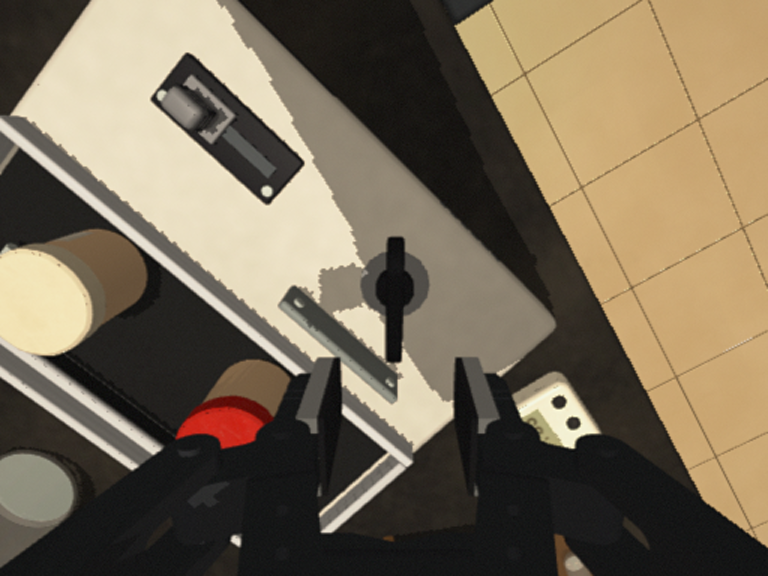

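Request:
send_rows(
  rows=[
    [[-0.35,-0.1,2,0,0,0],[-0.35,-0.1,5,0,0,0],[-0.35,-0.1,8,0,0,0],[-0.35,-0.1,10,0,0,0],[-0.35,-0.1,10.7,0,0,0],[-0.35,-0.1,10.7,0,0,0]],
  ],
)

```text
clock: 27.15
eef_pos: [411.4, 354.4, 143.8]
tool_rot: [3.141, -0.001, -2.12]
force: [0.1, 0.9, 0.8]
width: 35.0
gripper_force: 0.0
```

Request:
send_rows(
  rows=[
    [[0,0,0,0,0,0],[0,0,0,0,0,0],[0,0,0,0,0,0],[0,0,0,0,0,0]],
  ],
  grip=255,
)

```text
clock: 27.55
eef_pos: [412.4, 355.0, 145.7]
tool_rot: [-3.14, 0.002, -2.121]
force: [0.4, -0.5, 5.6]
width: 7.5
gripper_force: 59.9
```

Request:
send_rows(
  rows=[
    [[0,0,0,0,0,0.1],[0,0,0,0,0,0.2],[0,0,0,0,0,0.3],[0,0,0,0,0,0.4],[0,0,0,0,0,0.5],[0,0,0,0,0,0.6],[0,0,0,0,0,0.7],[0,0,0,0,0,0.7]],
  ],
)

```text
clock: 28.35
eef_pos: [410.8, 357.0, 145.7]
tool_rot: [3.137, 0.002, -2.818]
force: [-2.5, 2.8, 5.7]
width: 7.4
gripper_force: 59.8
```

```bash
python3 - <<'E'
from h import *
s=ctrl.read_state();print(s['eef_pos'],s['tool_rot'],s['force'],s['torque'],s['width'],s['qpos'])
E
```

```text
[410.77247572 356.98492266 145.69685061] [ 3.13748433e+00  2.06513519e-03 -2.81810184e+00] [-2.50754101  2.82013226  5.66142048] [ 0.75812366  0.66252795 -0.03495046] 7.402823890461089 [-0.2948331   0.8273552  -0.75336068  1.93270815  0.85037662  0.730495
  0.33246426]
```

Request:
send_rows(
  rows=[
    [[0,0,0,0,0,0.1],[0,0,0,0,0,0.2],[0,0,0,0,0,0.3],[0,0,0,0,0,0.4],[0,0,0,0,0,0.5],[0,0,0,0,0,0.6],[0,0,0,0,0,0.7],[0,0,0,0,0,0.8],[0,0,0,0,0,0.88],[0,0,0,0,0,0.88]],
  ],
)

```text
clock: 29.35
eef_pos: [411.0, 360.0, 145.7]
tool_rot: [3.132, -0.003, 2.592]
force: [-1.4, 9.5, 1.0]
width: 7.4
gripper_force: 62.6
```

Request:
send_rows(
  rows=[
    [[0,0,0,0,0,0],[0,0,0,0,0,0]],
  ],
)

```text
clock: 29.55
eef_pos: [411.1, 360.0, 145.8]
tool_rot: [3.132, -0.003, 2.594]
force: [-2.3, 9.8, 1.7]
width: 7.3
gripper_force: 62.3
```

```bash
python3 - <<'E'
from h import *
s=ctrl.read_state();print(s['eef_pos'],s['tool_rot'],s['force'],s['torque'],s['width'],s['qpos'])
E
```

```text
[411.05844114 360.00609246 145.75425926] [ 3.13159025 -0.00348966  2.59362463] [-2.25040664  9.77867435  1.7091325 ] [1.77492126 0.25651627 0.98066754] 7.333768791739719 [-0.42481801  0.76483788 -0.53420428  1.93408568  0.65162361  0.61017083
 -0.36069868]
```

Request:
send_rows(
  rows=[
    [[0,0,0,0,0,0],[0,0,0,0,0,0],[0,0,0,0,0,0],[0,0,-3,0,0,0],[0,0,-6,0,0,0],[0,0,-9,0,0,0],[0,0,-9,0,0,0]],
  ],
  grip=180,
)

```text
clock: 30.25
eef_pos: [413.0, 355.6, 237.7]
tool_rot: [3.136, 0.002, 2.583]
force: [0.9, -0.1, -0.8]
width: 24.6
gripper_force: 0.0
```

```bash
python3 - <<'E'
from h import *
s=ctrl.read_state();print(s['eef_pos'],s['tool_rot'])
print(to(444,223,220,1.813))
E
```

```text
[412.95703387 355.62380508 237.73973601] [3.13581761e+00 2.15718442e-03 2.58320428e+00]
[-9.66, -9.61, 1.74, 0.01, -0.0, 0.77]
```

Request:
send_rows(
  rows=[
    [[-3,-3,0,0,0,0.14],[-6,-6,0.8,0,0,0.28],[-9.6,-9.6,1.7,0,0,0.42],[-9.6,-9.6,1.7,0,0,0.56],[-9.6,-9.6,1.7,0,0,0.7],[-9.6,-9.6,1.7,0,0,0.77],[-9.6,-9.6,1.7,0,0,0.77],[-9.6,-9.6,1.7,0,0,0.77]],
  ],
  grip=150,
)

```text
clock: 31.05
eef_pos: [441.9, 222.0, 216.9]
tool_rot: [-3.141, 0.001, 1.816]
force: [-0.2, 0.6, 0.1]
width: 35.0
gripper_force: 0.0
```

```bash
python3 - <<'E'
from h import *
s=ctrl.read_state();print(s['eef_pos'],s['tool_rot'],s['qpos'])
d=grab('wrist');save(d,'w9.png',s=1.5);print(np.array(proj(d,(444,223,79)))*1.5)
E
```

```text
[441.92104188 221.95344782 216.9059748 ] [-3.14061373e+00  7.51760205e-04  1.81560684e+00] [-0.23164282  0.56915983 -0.42354916  2.02226071  0.38688882  0.62858697
 -0.66838041]
[402.87238225 308.84241704]
```

View pics/w9.png

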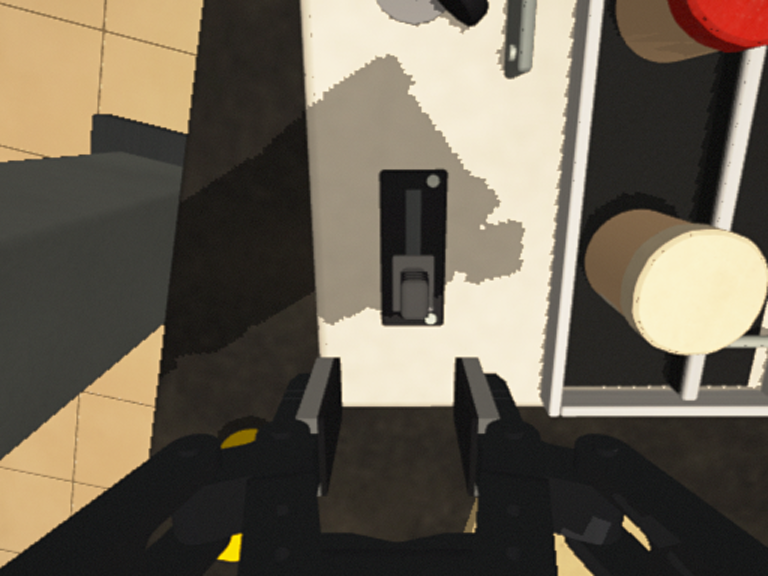

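```bash
python3 - <<'E'
from h import *
d=grab('wrist');p=onz(d,415/1.5,298/1.5,79);print(p)
print(to(p[0],p[1],138,1.813))
print('fence gap', [np.round(onz(d,u/1.5,v/1.5,63)) for u,v in((592,60),(755,60),(565,300),(710,200))])
E
```

```text
[447.92363917 229.38685158  79.        ]
[0.55, 0.75, 7.9, -0.0, 0.0, 0.0]
fence gap [array([494., 342.,  63.]), array([559., 358.,  63.]), array([519., 240.,  63.]), array([565., 301.,  63.])]
```

Request:
send_rows(
  rows=[
    [[0.5,0.6,2,0,0,0],[0.5,0.6,4.5,0,0,0],[0.5,0.6,6.5,0,0,0],[0.5,0.6,7.6,0,0,0],[0.5,0.6,7.9,0,0,0],[0.5,0.6,7.9,0,0,0]],
  ],
)

```text
clock: 31.75
eef_pos: [446.7, 228.8, 138.3]
tool_rot: [-3.141, -0.0, 1.814]
force: [-0.1, 0.9, 0.0]
width: 35.0
gripper_force: 0.0
```

Request:
send_rows(
  rows=[
    [[0,0,0,0,0,0],[0,0,0,0,0,0],[0,0,0,0,0,0],[0,0,0,0,0,0],[0,0,0,0,0,0]],
  ],
  grip=255,
)

```text
clock: 32.25
eef_pos: [447.5, 229.1, 139.4]
tool_rot: [3.139, -0.0, 1.814]
force: [-0.1, 0.2, 5.8]
width: 9.9
gripper_force: 60.5
```

```bash
python3 - <<'E'
from h import *
s=ctrl.read_state();print(s['eef_pos'],s['tool_rot'],s['force'],s['width'],s['gripper_force'])
E
```

```text
[447.48954039 229.10347571 139.3844237 ] [ 3.13922942e+00 -4.64497057e-04  1.81379638e+00] [-0.05639648  0.21129292  5.83317146] 9.91822740778148 60.544413328170776
```

Request:
send_rows(
  rows=[
    [[0.6,0,0,0,0,0],[1.2,0,0,0,0,0],[1.8,0,0,0,0,0],[2.4,0,0,0,0,0],[3,0,0,0,0,0],[3.6,0,0,0,0,0],[3.6,0,0,0,0,0],[3.6,0,0,0,0,0],[3.6,0,0,0,0,0]],
  ],
)

```text
clock: 33.15
eef_pos: [440.1, 259.0, 139.3]
tool_rot: [3.141, 0.008, 1.81]
force: [4.0, -10.1, 9.6]
width: 10.2
gripper_force: 61.2
```

```bash
python3 - <<'E'
from h import *
s=ctrl.read_state();p=s['eef_pos'];print(p,np.hypot(p[0]-447.5,p[1]-229.1),s['force'],s['width'])
E
```

```text
[440.06416196 258.99306513 139.32194256] 30.804009964231756 [  3.9671761  -10.06505866   9.62696314] 10.21584918092426
```

At the end stop (30.8 mm moved, force above the spring's). Release.

Request:
send_rows(
  rows=[
    [[0,0,0,0,0,0],[0,0,0,0,0,0],[0,0,0,0,0,0],[0,0,0,0,0,0],[0,0,-3,0,0,0],[0,0,-7,0,0,0],[0,0,-12,0,0,0],[0,0,-12,0,0,0],[0,0,-12,0,0,0]],
  ],
  grip=130,
)

```text
clock: 34.05
eef_pos: [438.4, 264.0, 259.4]
tool_rot: [3.139, -0.001, 1.814]
force: [-1.5, -0.1, 1.0]
width: 42.0
gripper_force: 0.0
```

```bash
python3 - <<'E'
from h import *
s=ctrl.read_state();print(s['eef_pos'],s['width'],s['force'])
print(to(430,40,300,2.2))
d=grab('wrist');save(d,'wa.png')
E
```

```text
[438.38625079 263.99221872 259.39885195] 42.045697797014256 [-1.53512431 -0.13767829  0.95468772]
[-21.54, -6.19, -4.09, 0.0, -0.0, -0.39]
```

View pics/wa.png

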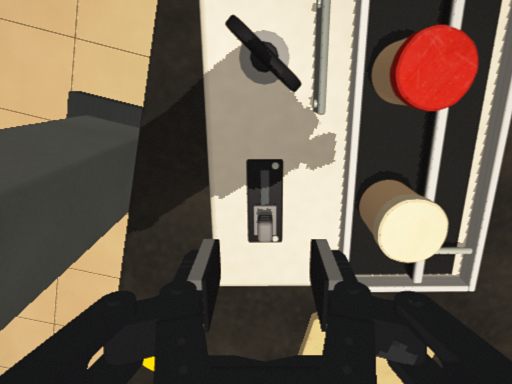

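Request:
send_rows(
  rows=[
    [[-4.5,-1.2,-1,0,0,0],[-9,-2.5,-2,0,0,0],[-13.5,-3.8,-3,0,0,0],[-18,-5,-4,0,0,0],[-21.5,-6.2,-4,0,0,0],[-21.5,-6.2,-4,0,0,0],[-21.5,-6.2,-4,0,0,0],[-21.5,-6.2,-4,0,0,0]],
  ],
)

```text
clock: 34.9
eef_pos: [429.4, 41.3, 297.6]
tool_rot: [-3.14, -0.001, 1.816]
force: [-0.1, -0.2, -0.2]
width: 41.8
gripper_force: 0.0
```

```bash
python3 - <<'E'
from h import *
d=grab('wrist');s=ctrl.read_state();print(s['eef_pos'],proj(d,(465,-28,3)))
for c,st in blobs(d,(0,60,30),(12,200,220),4): print(c,st,np.round(onz(d,*c,20)))
g=cv2.medianBlur(cv2.cvtColor(np.array(d['pixels']),cv2.COLOR_RGB2GRAY),3)
c=cv2.HoughCircles(g,cv2.HOUGH_GRADIENT,1,60,param1=80,param2=25,minRadius=35,maxRadius=60)
for k in (c[0][:4] if c is not None else []): print(k,np.round(onz(d,k[0],k[1],12)))
t=grab('top')
for lo,hi in(((0,60,60),(12,220,255)),): print([ (c,st,np.round(onz(t,*c,20))) for c,st in blobs(t,lo,hi,4)])
E
```

```text
[429.48220378  41.56398583 297.75394515] (np.float64(280.38444246952423), np.float64(221.6127171450286))
[422.2, 298.6] [353, 269, 150, 85, 1592] [654. -77.  20.]
[282.0, 228.8] [270, 214, 25, 29, 541] [466. -29.  20.]
[318.3, 344.1] [312, 330, 13, 25, 116] [ 552. -172.   20.]
[433.3, 356.3] [427, 347, 15, 20, 72] [ 701. -154.   20.]
[281.5 215.5  38.6] [463. -17.  12.]
[([91.4, 122.5], [82, 113, 21, 20, 303], array([740., 500.,  20.])), ([114.8, 182.0], [105, 172, 20, 21, 293], array([538., 404.,  20.])), ([455.5, 156.9], [445, 139, 32, 32, 287], array([ 657., -731.,   20.])), ([319.2, 140.8], [292, 134, 54, 20, 231], array([ 699., -270.,   20.]))]
```

```bash
python3 - <<'E'
from h import *
d=grab('wrist');im=np.array(d['pixels']);h=cv2.cvtColor(im,cv2.COLOR_RGB2HSV)
print([im[228,u].tolist() for u in range(225,345,8)]);print([im[v,300].tolist() for v in range(150,290,8)])
m=((h[...,2]>80)&(h[...,1]<60)).astype(np.uint8); 
k,l,st,c=cv2.connectedComponentsWithStats(m)
for i in range(1,k):
    if st[i,4]>300 and abs(c[i][0]-282)<60 and abs(c[i][1]-222)<60:
        (x,y),r=cv2.minEnclosingCircle(np.argwhere(l==i)[:,::-1].astype(np.float32)); print(st[i],c[i],x,y,r,onz(d,x,y,10))
E
```

```text
[[53, 48, 40], [53, 48, 40], [51, 47, 38], [151, 151, 140], [149, 150, 140], [150, 152, 140], [195, 98, 76], [195, 97, 74], [194, 94, 72], [149, 151, 139], [151, 153, 141], [150, 151, 140], [130, 123, 107], [51, 43, 37], [48, 43, 38]]
[[52, 45, 39], [52, 47, 39], [55, 49, 40], [56, 48, 41], [58, 51, 40], [113, 109, 98], [154, 155, 144], [152, 153, 140], [149, 151, 139], [151, 153, 142], [151, 152, 140], [150, 153, 138], [150, 152, 137], [108, 102, 93], [53, 48, 38], [52, 45, 37], [52, 47, 38], [52, 47, 40]]
[ 243  185  100  105 4683] [287.93017297 226.84005979] 294.77484130859375 241.7748565673828 60.75680160522461 [487.38292602 -45.6784722   10.        ]
```

```bash
python3 -c "
from cell import ctrl
print(ctrl.finish_job())"
```

```text
the job is handed in; nothing more can be done
None
```

I handed the job in at about 35 s on the robot's clock, with every step carried out; the hand-in gave no verdict back. The red- and white-capped jars, the only two I found, stand in the closed lane. The bung is in the dish, the knob is against its closed stop, and the start slide was let go at full travel and is back home.

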